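# Turn a cover plate over against the fitting board

### The arm

A 7-joint arm with a two-finger parallel gripper is mounted at the origin on the work surface. World frame = base frame: x ahead of the robot, y to its left, z up, the work surface at z = 0. Lengths are in m, angles in rad, forces in N, time in s.
With the tool pointing down it reaches from about 0.425 to 0.875 m from the base axis. Payload 4.7 kg.
Tool frame: the origin (TCP) lies on the mounting face of the last link; the fingertips stand 182 mm ahead of it and the grasp point (between the pads) lies 164 mm ahead of it; x points along the fingers, y is the direction in which the jaws open and shut, and the axes are right-handed (so a half turn about x gives the same grasp; the last joint's range is limited). The gripper opens to 87 mm and grips with 3 to 60 N. Pads are 19 mm wide; open, the fingers measure 117 mm over their backs; the gripper's body (75 mm by 190 mm) begins 51 mm behind the grasp point.
Start: joints at [-1.215, 0.321, -0.07, 1.45, 0.023, 1.371, -0.057], TCP at [0.218, 0.612, 0.405] pointing down, gripper open.
Joint ranges: [-2.86, 2.86], [-0.3, 2.09], [-1.38, 1.24], [0.06, 2.45], [-1.56, 4.7], [0.09, 2.05], [-2.69, 2.69]. Speed limits (rad/s): [2.57, 2.57, 3.14, 3.14, 3.14, 3.14, 3.14].

### API

Orientations are given as a rotation vector (axis times angle).
In Python, from bench import monitor, get_image, ctrl gives the robot as it stands.
- The arm moves only by the shell command python3 -m creep 'ROWS' [FORCE]. ROWS is JSON, a list of rows, each a list of 7 numbers: the shift along the tool's x, y, z in mm, then the turn, a rotation vector about the tool's x, y, z in rad, then the finger opening in mm, from 0 to 87. A call has 1 to 5 rows; each row shifts and turns the commanded pose from where the row before left it, along the tool's axes as they then stand; what a row does not reach is not made up. A row lasts 1/10 s, in which the tool goes at most 50 mm and 8.59 degrees, less where a joint would pass 70% of its speed; a pose out of reach is approached as far as the arm can. A call is refused whole if a number of a shift passes 50 or a number of a turn 0.15, either way. A call with a gripper value outside its range is refused whole. The fingers move at their own pace and stop on an object; FORCE is the grip in N (left out, the last holds). Time passes only in rows, so rows that do not move let the fingers close. It gives the time, the measured TCP pose, the force and the opening at its end, in the units of the state.
- monitor.get_state(): the state, without advancing time (a new reading comes with each control period).
- get_image(name): name is "scene" or "top" or "wrist"; returns a dict with "img" (384x512x3 uint8, red, green, blue), "mtx" (3x3 intrinsics, pixels), "D" ([k1, k2, p1, p2, k3] as OpenCV has them; the pictures are not rectified), "view" (4x4, takes a point from world to camera coordinates). Camera axes: x right, y up, looking along -z (the intrinsics and any distortion apply to the point x, -y, -z); pixel columns grow to the right and rows downward; lengths in m; the calibration is good to about 2 mm. A picture is of the moment at which its call begins. There is no depth.
- ctrl.close_job(): hands the job in, once; it reports no verdict.
The state is a dict: "time": time; "joint_positions": joint angles; "qd": joint speeds; "joint_torque": joint torques, N m; "position": TCP position; "tool_rot": TCP orientation; "ft_force": force on the tool from outside, world axes, zero at the start; "torque": the same for the moment, N m; "grip_width": opening from 0.0 (shut) to 1.0 (fully open).
Only numpy, scipy, OpenCV 4.12 (cv2) and the standard library are available. Lean on these libraries where they do the work, as an engineer would, in place of code of your own. Each camera call takes 0.05 s, during which the arm holds its last target.

### The job

The cast cover plate lies on the bench, in front of the low felt-topped fitting board, with its smooth outside up. With the fingertips only, push it against the front edge of the board and tip it up on that edge and over onto the felt, so that its hollow, ribbed side faces up, then push it back over the felt until its long side rests flat against the wooden strip along the board's rear. Do not pick the cover up at any time, and leave the other things lying on the bench where they are.

Things in the scene. Friction and masses are not known exactly. Their poses are not given: they have to be found in the camera images.
- board: the fitting board, fixed on the bench: plywood, grey felt face, 150 mm deep (x), 460 mm long (y), felt top 16 mm above the bench, front face upright. Origin: middle of the front edge, at bench height (z = 0). x points level from the front edge to the rear, away from the robot (turned up to 0.2 rad), y along the edge, z up. A cover tipped past upright on its front edge falls over onto the felt
- strip (a point): middle of the front face of the hardwood strip fixed along the whole rear of the board, at felt height: 110 mm behind the board's front edge and 16 mm above the bench. The strip is 30 mm deep and stands 18 mm above the felt; axes as the board's
- cover: cast aluminium cover plate, 72 (x) by 104 (y) by 10 mm (z), 0.11 to 0.23 kg: one face smooth with four dark screw recesses, the other hollow, with rim and ribs. Origin: its centre; z out of the smooth face. Starts flat on the bench, z up, a long side facing the board to 0.2 rad and 12 to 55 mm off it, in one of three places. A fingertip pressed on its side grips enough to raise that side
- flange: bystander: a loose steel flange, disc 68 mm across and 9 mm thick with a hub 34 mm across, 26 mm high in all; it and the chuck have the other two places in front of the board, 120 to 160 mm between neighbours' centres. Origin: centre of its underside, z up
- chuck: bystander: a loose steel drill chuck standing upright, 43 mm across and 56 mm high, in front of the board. Origin: centre of its underside, z up
- hammer: bystander: a hammer lying on the bench to the right, head away from the robot. Origin: under the middle of the tool
- screwdriver: bystander: a screwdriver with a wooden handle lying to the left of the board. Origin: under the middle of the tool
- caliper: bystander: a steel vernier caliper, 235 mm long, lying flat to the right of the board. Origin: under the middle of its beam
- pin_plate: bystander: a white china plate of dark steel pins, 210 mm across and 22 mm high, on the left (fixed). Origin: centre of its underside
Not all that is in view belongs to the job. Of the things that look like the cover, the middle-sized one is meant.

How it is judged:
On the way:
1. the cover is tipped up on its side, standing against the board's front edge, its foot still down on the bench or the edge (angle between cover's own z axis and vertical between 1.1 and 2 rad and x of cover in the frame of board between -0.035 and 0.03 m and height (world z) of cover below 0.065 m), for 0.05 s.
At the end, for the whole second after the job is handed in: The cover lies at rest flat on the felt (to 0.08 rad), hollow side up, wholly on the board, its long side parallel to the rear strip to 0.08 rad and against it (gap under 6 mm at its middle) (angle between cover's own z axis and vertical above 3.06 rad and x of cover in the frame of board between 0.068 and 0.078 m and y of cover in the frame of board between -0.182 and 0.182 m and angle between the x axis of cover and the x axis of board, either way round below 0.08 rad and height (world z) of cover between 0.018 and 0.025 m and linear speed of cover below 0.01 m/s); the robot touches nothing.
It fails at once if the cover was picked up: raised clear of the bench and the board (centre above 70 mm, or above 40 mm while nearly level) (height (world z) of cover above 0.07 m or (height (world z) of cover above 0.04 m and angle between cover's own z axis and vertical below 0.6 rad) or (height (world z) of cover above 0.04 m and angle between cover's own z axis and vertical above 2.7 rad)).
It fails at once if another loose thing on the bench was moved by more than 20 mm or knocked over (distance of any of flange, chuck, hammer, screwdriver, caliper from where it was at the start of the episode above 0.02 m or angle between any of flange, chuck's own z axis and vertical above 0.5 rad).
It also fails if it takes over 61 s, if anything falls off the work surface, if the arm or the gripper's body presses on something with over 40 N, if the wrist force passes 120 N, or if a joint passes its speed limit or range.

## Working session

There is one attempt and no reset: what is moved stays moved. The work goes in short steps, Python scripts to look and compute and a shell command to move; the robot and the scene stay as the last step left them, time stands still between calls to the robot, and variables do not carry over. Pictures are saved under pics/ and viewed, and the job is handed in when it is done.

```bash
ls; mkdir -p pics; cat > h.py <<'E'
import numpy as np, cv2
from bench import monitor, get_image, ctrl
from scipy.spatial.transform import Rotation as R
def snap(n,f):
    d=get_image(n); cv2.imwrite('pics/'+f+'.png',d['img'][:,:,::-1]); np.savez('pics/'+f+'.npz',**{k:np.array(d[k]) for k in('mtx','D','view')}); return d
def load(f): return dict(np.load('pics/'+f+'.npz'))
def ray(f,px):
    d=load(f); u=cv2.undistortPoints(np.array([[px]],float),d['mtx'],d['D'])[0,0]
    V=d['view']; r=V[:3,:3].T@np.array([u[0],-u[1],-1.]); o=-V[:3,:3].T@V[:3,3]; return o,r/np.linalg.norm(r)
def atz(f,px,z):
    o,r=ray(f,px); return o+r*(z-o[2])/r[2]
def tri(f1,p1,f2,p2):
    o1,r1=ray(f1,p1);o2,r2=ray(f2,p2)
    A=np.c_[r1,-r2]; s=np.linalg.lstsq(A,o2-o1,rcond=None)[0]
    a=o1+s[0]*r1;b=o2+s[1]*r2; return (a+b)/2,np.linalg.norm(a-b)
def proj(f,P):
    d=load(f);P=np.atleast_2d(P); c=(d['view'][:3,:3]@P.T).T+d['view'][:3,3]
    c=c*[1,-1,-1]; return cv2.projectPoints(c,np.zeros(3),np.zeros(3),d['mtx'],d['D'])[0][:,0]
def crop(f,x0,y0,x1,y1,k,out):
    im=cv2.imread('pics/'+f+'.png')[y0:y1,x0:x1]; cv2.imwrite('pics/'+out+'.png',cv2.resize(im,None,fx=k,fy=k,interpolation=cv2.INTER_CUBIC))
E
python3 - <<'E'
from h import *
for n in('scene','top','wrist'): snap(n,n+'0')
s=monitor.get_state(); print(s); print(R.from_rotvec(s['tool_rot']).as_matrix().round(3))
E
```

```text
pics
{'time': 0.15, 'joint_positions': array([-1.21492465,  0.32167597, -0.07008392,  1.45141265,  0.02257702,
        1.37076602, -0.05687417]), 'qd': array([-4.19349695e-05, -3.41485704e-03, -1.88585060e-05, -2.79243447e-03,
       -1.81297112e-04,  1.40702866e-03, -1.24181030e-03]), 'joint_torque': array([-3.75154777e-04, -4.91792321e+01, -4.04766714e-01, -3.12879395e+01,
       -6.39352296e-02,  4.04247979e-02,  1.09696439e-04]), 'position': array([0.21782768, 0.61225753, 0.40388846]), 'tool_rot': array([ 0.26700803,  1.55430043, -0.26931605]), 'ft_force': array([-0.0370696 , -0.5659999 , -0.27597185]), 'torque': array([-0.02457179,  0.01311515, -0.0339458 ]), 'grip_width': 1.0061670328146244}
[[-0.     0.335  0.942]
 [-0.001  0.942 -0.335]
 [-1.    -0.001  0.   ]]
```

View pics/scene0.png

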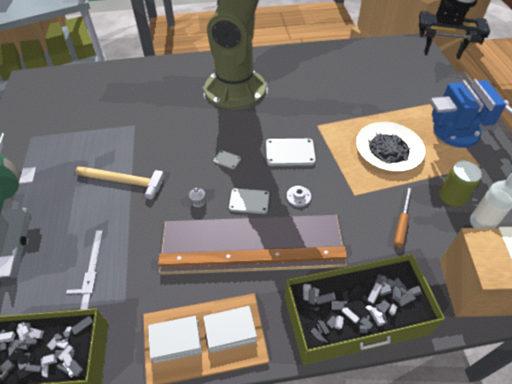

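View pics/top0.png

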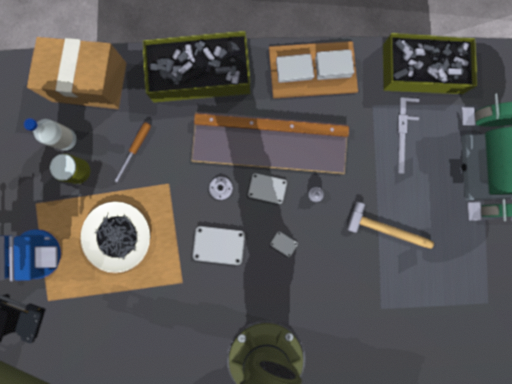

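View pics/wrist0.png

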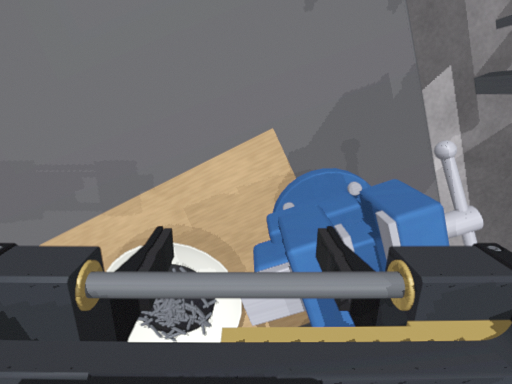

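The cover (middle-sized) is at top (267,188), between the flange (220,188) and the chuck (316,194). The board is at (193-347, 115-172).

```bash
python3 - <<'E'
from h import *
crop('top0',185,105,355,215,4.7,'c1'); crop('scene0',150,170,350,280,4,'c2')
E
```

```text
(no output)
```

View pics/c1.png

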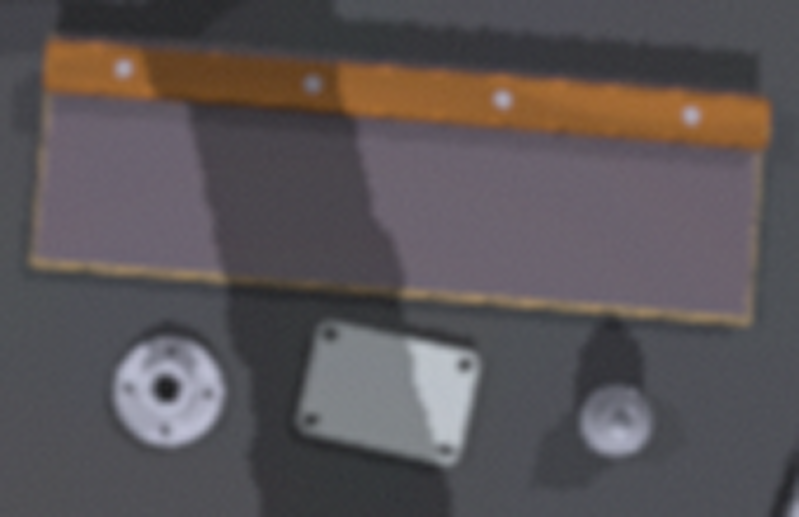

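View pics/c2.png

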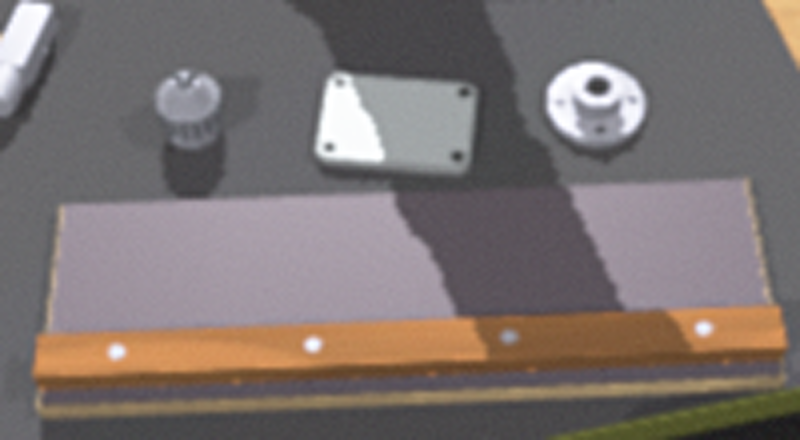

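```bash
cat > m.py <<'E'
from h import *
T=lambda x,y:((x+.5)/4.7-.5+185,(y+.5)/4.7-.5+105)
S=lambda x,y:((x+.5)/4-.5+150,(y+.5)/4-.5+170)
pr={'bL':((32,263),(748,181)),'bR':((750,321),(62,206)),
'cov hole FL':((331,334),(456,156)),'cov hole FR':((464,365),(329,147)),'hole NR':((444,450),(340,82)),'hole NL':((310,419),(464,92)),
'flange hubtop':((168,388),(599,87)),'chucktop':((617,416),(184,80)),'stripscrew1':((124,68),(703,328)),'ss4':((691,116),(117,352))}
for k,(a,b) in pr.items():
    p,e=tri('top0',T(*a),'scene0',S(*b)); print(k,p.round(4),round(e,4))
L=atz('top0',T(32,265),.016);Rr=atz('top0',T(750,323),.016);print('board',L,Rr,np.linalg.norm(L-Rr))
print('scene board',atz('scene0',S(748,181),.016),atz('scene0',S(62,206),.016))
c=[atz('top0',T(*q),.01) for q in((325,320),(481,350),(455,467),(298,430))]
print(np.round(c,4),np.mean(c,0),[np.linalg.norm(c[i]-c[i-1]) for i in range(4)])
h=[atz('top0',T(*q),.01) for q in((331,334),(464,365),(444,450),(310,419))];print('holes mean',np.mean(h,0))
h=[atz('scene0',S(*q),.01) for q in((456,156),(329,147),(340,82),(464,92))];print('holes mean scene',np.mean(h,0))
E
python3 m.py
```

```text
bL [0.5999 0.2083 0.0085] 0.0011
bR [ 0.5505 -0.2504  0.01  ] 0.0012
cov hole FL [0.5489 0.0173 0.0084] 0.0003
cov hole FR [ 0.527  -0.0673  0.0069] 0.0007
hole NR [ 0.473  -0.0531  0.0087] 0.0013
hole NL [0.495  0.0319 0.0084] 0.0007
flange hubtop [0.5162 0.1219 0.0231] 0.0018
chucktop [ 0.4894 -0.1582  0.0516] 0.0026
stripscrew1 [0.719  0.144  0.0332] 0.0003
ss4 [ 0.6798 -0.214   0.0315] 0.0003
board [0.59737792 0.2067202  0.016     ] [ 0.54857264 -0.24967033  0.016     ] 0.45899266856525633
scene board [0.60486278 0.20635828 0.016     ] [ 0.55486352 -0.24877521  0.016     ]
[[ 0.5579  0.0211  0.01  ]
 [ 0.5361 -0.0778  0.01  ]
 [ 0.462  -0.059   0.01  ]
 [ 0.4881  0.04    0.01  ]] [ 0.51104097 -0.01893425  0.01      ] [np.float64(0.07227475464307569), np.float64(0.10124608297486641), np.float64(0.07645215596346609), np.float64(0.10242239749301192)]
holes mean [ 0.51089273 -0.01732979  0.01      ]
holes mean scene [ 0.51233019 -0.01830216  0.01      ]
```

```bash
cat > st.py <<'E'
from h import *
# board frame
BO=np.array([0.5755,-0.0213,0]); a=-0.1075
Rb=R.from_euler('z',a).as_matrix()
def st(target=None):
    s=monitor.get_state(); M=R.from_rotvec(s['tool_rot']).as_matrix(); p=np.array(s['position'])
    tip=p+M[:,0]*.182
    print('t',round(s['time'],2),'tcp',p.round(4),'tip_board',(Rb.T@(tip-BO)).round(4),'F_board',(Rb.T@np.array(s['ft_force'])).round(2),'grip',round(s['grip_width']*87,1))
    # orientation: tool relative to nominal (x down,y board y,z board x)
    N=Rb@np.array([[0,0,1],[0,1,0],[-1,0,0]]).astype(float)
    print('turn left (tool rv)',R.from_matrix(M.T@N).as_rotvec().round(3))
    if target is not None: # tip target in board frame
        d=BO+Rb@np.array(target)-tip; print('shift mm tool',(M.T@d*1000).round(1),'after nominal',(N.T@d*1000).round(1))
if __name__=='__main__':
    import sys; st([float(v) for v in sys.argv[1:]] or None)
E
python3 -m creep '[[0,-20,40,0,0,0,55],[0,-20,40,0,0,0,55],[0,-20,40,0,0,0,55],[0,-20,40,0,0,0,55],[0,-20,40,0,0,0,55]]' 20; python3 st.py -0.135 -0.0035 0.06
```

```text
time: 0.65
position: [0.3738, 0.4496, 0.4046]
tool_rot: [0.268, 1.554, -0.268]
ft_force: [0.4, 0.9, 0.1]
grip_width: 0.665
t 0.65 tcp [0.3738 0.4496 0.4046] tip_board [-0.2511  0.4465  0.2226] F_board [0.29 0.97 0.07] grip 57.8
turn left (tool rv) [-0.234 -0.     0.   ]
shift mm tool [ 162.6 -410.7  217.3] after nominal [ 162.6 -450.   116.1]
```

```bash
python3 -m creep '[[0,-40,22,0,0,0,55],[0,-40,22,0,0,0,55],[0,-40,22,0,0,0,55],[0,-40,22,-0.117,0,0,55],[0,-40,16,-0.117,0,0,55]]'; python3 st.py -0.135 -0.0035 0.06
```

```text
time: 1.15
position: [0.4088, 0.2261, 0.4046]
tool_rot: [0.081, 1.569, -0.081]
ft_force: [-0.2, 0.2, 0.8]
grip_width: 0.629
t 1.15 tcp [0.4088 0.2261 0.4046] tip_board [-0.1923  0.2281  0.2226] F_board [-0.19  0.16  0.8 ] grip 54.7
turn left (tool rv) [ 0.004 -0.    -0.   ]
shift mm tool [ 162.6 -231.8   56.4] after nominal [ 162.6 -231.6   57.3]
```

```bash
python3 -m creep '[[0,-45,0,0,0,0,55],[0,-45,0,0,0,0,55],[10,-45,0,0,0,0,55],[10,-40,0,0,0,0,55],[20,-30,0,0,0,0,55]]'; python3 st.py -0.135 -0.0035 0.06
```

```text
time: 1.65
position: [0.3865, 0.022, 0.3653]
tool_rot: [0.087, 1.566, -0.085]
ft_force: [0.6, -0.3, 0.3]
grip_width: 0.634
t 1.65 tcp [0.3865 0.022  0.3653] tip_board [-0.1921  0.0231  0.1833] F_board [ 0.64 -0.2   0.35] grip 55.2
turn left (tool rv) [-0.002  0.003 -0.002]
shift mm tool [123.4 -26.7  56.8] after nominal [123.3 -26.6  57.1]
```

```bash
python3 -m creep '[[20,-7,15,0,0,0,55],[25,-7,15,0,0,0,55],[25,-7,15,0,0,0,55],[25,-6,10,0,0,0,55],[15,0,0,0,0,0,55]]'; python3 st.py -0.135 -0.0035 0.004; python3 - <<'E'
from h import *
for n in('scene','wrist'): snap(n,n+'1')
crop('scene1',150,130,350,280,4,'c3')
E
```

```text
time: 2.15
position: [0.4387, -0.0093, 0.2531]
tool_rot: [0.085, 1.57, -0.087]
ft_force: [-0.1, -1.0, -0.8]
grip_width: 0.631
t 2.15 tcp [ 0.4387 -0.0093  0.2531] tip_board [-0.1376 -0.003   0.0711] F_board [-0.01 -1.01 -0.82] grip 54.9
turn left (tool rv) [-0.002 -0.001  0.002]
shift mm tool [67.1 -0.4  2.6] after nominal [67.1 -0.5  2.6]
```

View pics/c3.png

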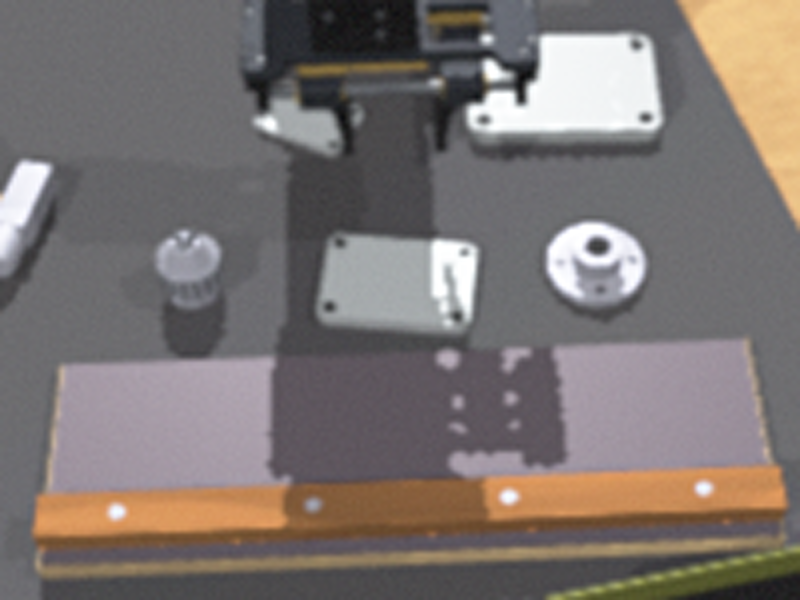

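View pics/wrist1.png

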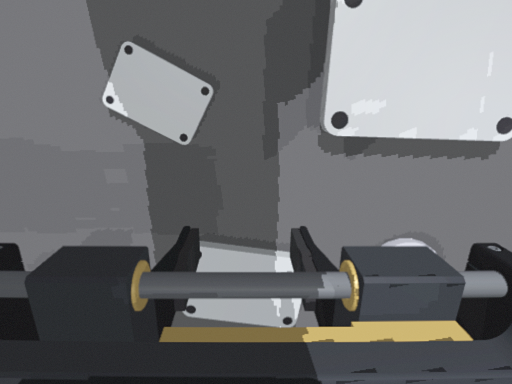

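```bash
python3 -m creep '[[25,0,0,0,0,0,55],[25,0,0,0,0,0,55],[10,0,0,0,0,0,55],[7,0,0,0,0,0,55],[0,0,0,0,0,0,55]]'; python3 st.py -0.135 -0.0035 0.004; python3 - <<'E'
from h import *
snap('scene','scene2')
crop('scene2',150,130,350,280,4,'c4')
E
```

```text
time: 2.75
position: [0.4386, -0.0081, 0.1879]
tool_rot: [0.085, 1.569, -0.084]
ft_force: [0.1, 0.3, 0.6]
grip_width: 0.632
t 2.75 tcp [ 0.4386 -0.0081  0.1879] tip_board [-0.1376 -0.0015  0.0059] F_board [0.07 0.29 0.58] grip 55.0
turn left (tool rv) [-0. -0. -0.]
shift mm tool [ 1.9 -2.   2.6] after nominal [ 1.9 -2.   2.6]
```

View pics/c4.png

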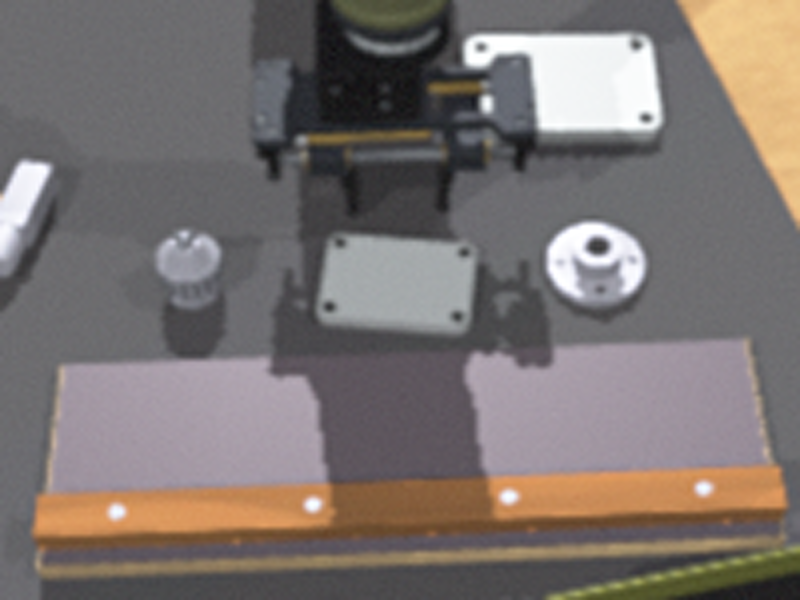

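```bash
python3 -m creep '[[2,-2,8,0,0,0,55],[0,0,8,0,0,0,55],[0,0,8,0,0,0,55],[0,0,8,0,0,0,55],[0,0,6,0,0,0,55]]'; python3 st.py -0.0815 -0.0035 0.004;python3 -m creep '[[0,0,5,0,0,0,55],[0,0,4,0,0,0,55],[0,0,3,0,0,0,55],[0,0,0,0,0,0,55]]'; python3 st.py -0.0815 -0.0035 0.004; python3 - <<'E'
from h import *
snap('scene','scene3')
crop('scene3',150,130,350,280,4,'c5')
E
```

```text
time: 3.3
position: [0.477, -0.0144, 0.1859]
tool_rot: [0.085, 1.569, -0.085]
ft_force: [-0.3, 1.0, 0.3]
grip_width: 0.635
t 3.3 tcp [ 0.477  -0.0144  0.1859] tip_board [-0.0986 -0.0038  0.0039] F_board [-0.37  1.    0.29] grip 55.2
turn left (tool rv) [-0.  0.  0.]
shift mm tool [-0.1  0.3 17.1] after nominal [-0.1  0.3 17.1]
time: 3.7
position: [0.4884, -0.0156, 0.1858]
tool_rot: [0.085, 1.568, -0.085]
ft_force: [-0.8, -0.9, 0.6]
grip_width: 0.628
t 3.7 tcp [ 0.4884 -0.0156  0.1858] tip_board [-0.0871 -0.0037  0.0038] F_board [-0.7  -1.02  0.62] grip 54.6
turn left (tool rv) [-0.     0.001  0.   ]
shift mm tool [-0.2  0.2  5.6] after nominal [-0.2  0.2  5.6]
```

View pics/c5.png

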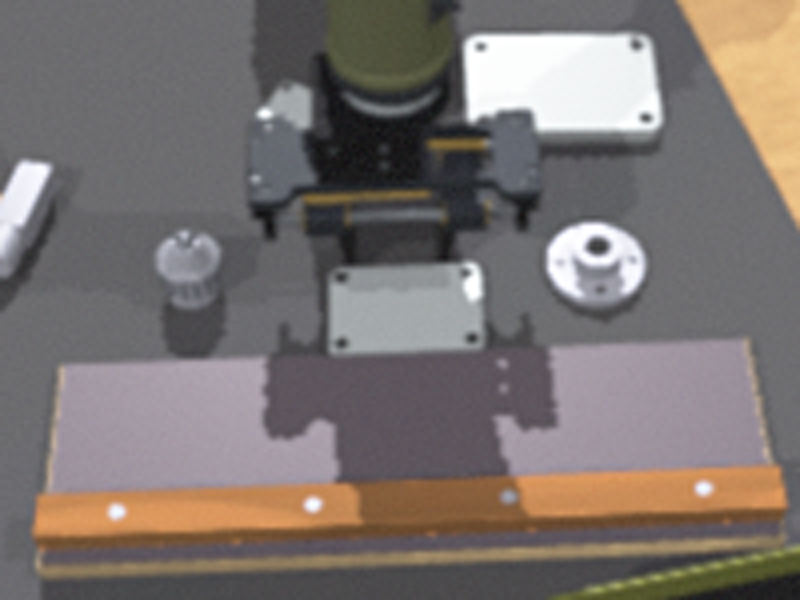

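```bash
python3 -m creep '[[0,0,2,0,0,0,55],[0,0,2,0,0,0,55],[0,0,0,0,0,0,55]]'; python3 st.py -0.0815 -0.0035 0.004;python3 -m creep '[[0,0,2,0,0,0,55],[0,0,0,0,0,0,55]]'; python3 st.py;python3 -m creep '[[0,0,1,0,0,0,55],[0,0,0,0,0,0,55]]'; python3 st.py
```

```text
time: 4.05
position: [0.492, -0.016, 0.1857]
tool_rot: [0.085, 1.569, -0.085]
ft_force: [0.1, -0.3, -0.9]
grip_width: 0.631
t 4.05 tcp [ 0.492  -0.016   0.1857] tip_board [-0.0836 -0.0036  0.0037] F_board [ 0.14 -0.24 -0.86] grip 54.9
turn left (tool rv) [-0. -0. -0.]
shift mm tool [-0.3  0.1  2.1] after nominal [-0.3  0.1  2.1]
time: 4.25
position: [0.4929, -0.0161, 0.1854]
tool_rot: [0.085, 1.573, -0.084]
ft_force: [-6.2, 1.1, 3.4]
grip_width: 0.633
t 4.25 tcp [ 0.4929 -0.0161  0.1854] tip_board [-0.0835 -0.0036  0.0034] F_board [-6.24  0.4   3.45] grip 55.1
turn left (tool rv) [-0.    -0.004 -0.   ]
time: 4.45
position: [0.4932, -0.0161, 0.1852]
tool_rot: [0.085, 1.575, -0.084]
ft_force: [-7.5, 0.9, 3.9]
grip_width: 0.632
t 4.45 tcp [ 0.4932 -0.0161  0.1852] tip_board [-0.0835 -0.0036  0.0032] F_board [-7.59  0.04  3.89] grip 55.0
turn left (tool rv) [-0.    -0.006 -0.   ]
```

```bash
python3 - <<'E'
import numpy as np
th=np.arange(0,1.61,.1);h=3.5;r=69.5
x=-r*np.cos(th)+h*np.sin(th);z=r*np.sin(th)+h*np.cos(th)
for t,a,b,X,Z in zip(th[1:],np.diff(x),np.diff(z),x[1:],z[1:]): print(t.round(2),'dx',a.round(1),'dz',b.round(1),'tipx',(X-9.5).round(1),'z',Z.round(1))
E
```

```text
0.1 dx 0.7 dz 6.9 tipx -78.3 z 10.4
0.2 dx 1.4 dz 6.8 tipx -76.9 z 17.2
0.3 dx 2.1 dz 6.6 tipx -74.9 z 23.9
0.4 dx 2.7 dz 6.4 tipx -72.2 z 30.3
0.5 dx 3.3 dz 6.1 tipx -68.8 z 36.4
0.6 dx 3.9 dz 5.7 tipx -64.9 z 42.1
0.7 dx 4.5 dz 5.3 tipx -60.4 z 47.5
0.8 dx 5.0 dz 4.8 tipx -55.4 z 52.3
0.9 dx 5.5 dz 4.3 tipx -50.0 z 56.6
1.0 dx 5.9 dz 3.8 tipx -44.1 z 60.4
1.1 dx 6.2 dz 3.2 tipx -37.9 z 63.5
1.2 dx 6.5 dz 2.5 tipx -31.4 z 66.0
1.3 dx 6.7 dz 1.9 tipx -24.7 z 67.9
1.4 dx 6.9 dz 1.2 tipx -17.9 z 69.1
1.5 dx 6.9 dz 0.5 tipx -10.9 z 69.6
1.6 dx 7.0 dz -0.2 tipx -4.0 z 69.4
```

```bash
python3 -m creep '[[0,0,2,0,0,0,55],[-3.4,0,0.2,0,0,0,55],[-3.5,0,0.5,0,0,0,55],[-3.4,0,0.6,0,0,0,55],[-3.4,0,0.8,0,0,0,55]]'; python3 st.py;  python3 - <<'E'
from h import *
snap('scene','scene4')
crop('scene4',150,130,350,280,4,'c6')
E
```

```text
time: 4.95
position: [0.4951, -0.0163, 0.1972]
tool_rot: [0.085, 1.582, -0.084]
ft_force: [-11.1, 1.7, 0.6]
grip_width: 0.632
t 4.95 tcp [ 0.4951 -0.0163  0.1972] tip_board [-0.0829 -0.0037  0.0152] F_board [-11.26   0.49   0.61] grip 55.0
turn left (tool rv) [ 0.    -0.013  0.   ]
```

View pics/c6.png

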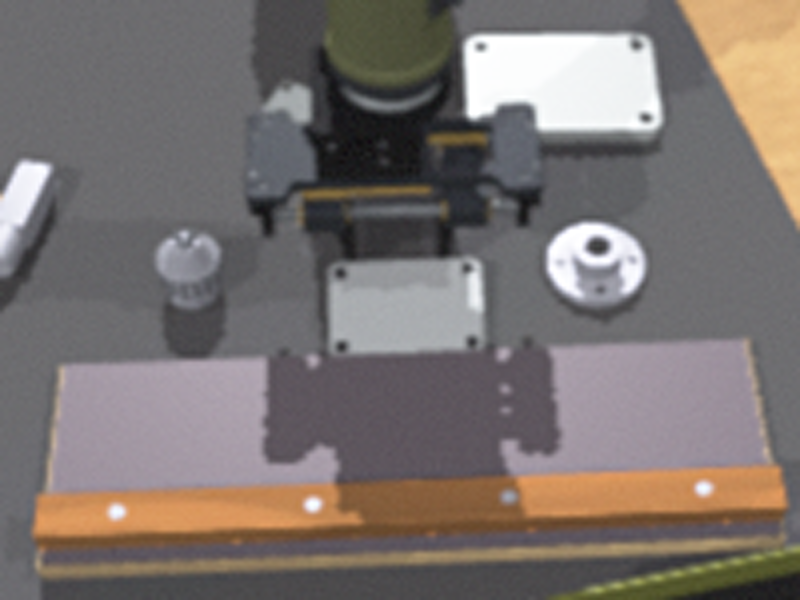

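```bash
python3 -m creep '[[-6.7,0,1.8,0,0,0,55],[-6.5,0,2.4,0,0,0,55],[-6.2,0,3.0,0,0,0,55],[-5.9,0,3.6,0,0,0,55]]'; python3 st.py;  python3 - <<'E'
from h import *
snap('scene','scene5')
crop('scene5',150,130,350,280,4,'c7')
E
```

```text
time: 5.4
position: [0.5039, -0.0173, 0.222]
tool_rot: [0.085, 1.59, -0.084]
ft_force: [-20.3, 2.0, 8.0]
grip_width: 0.633
t 5.4 tcp [ 0.5039 -0.0173  0.222 ] tip_board [-0.0754 -0.0038  0.0401] F_board [-20.35  -0.21   7.96] grip 55.1
turn left (tool rv) [ 0.    -0.021  0.   ]
```

View pics/c7.png

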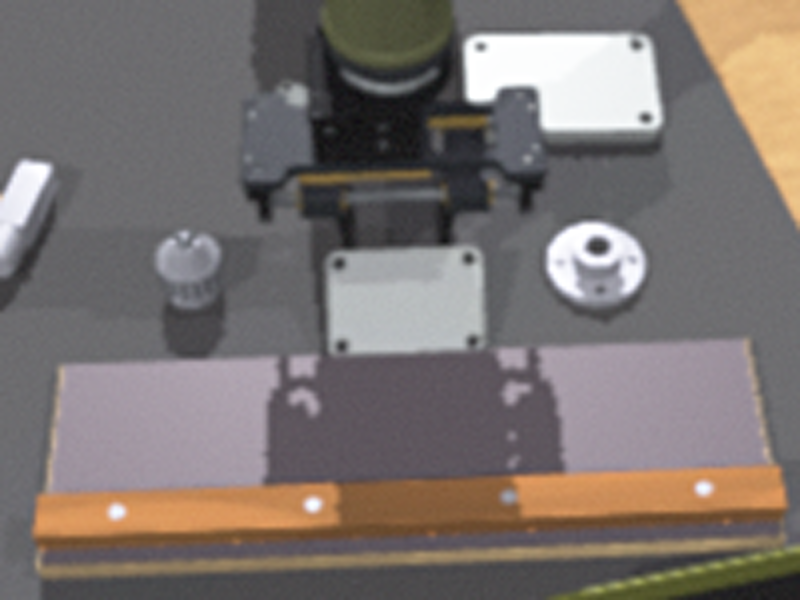

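```bash
cat > fit.py <<'E'
from st import *
from scipy.optimize import least_squares
S=lambda x,y,y0=130:((x+.5)/4-.5+150,(y+.5)/4-.5+y0)
# hole spacing from initial: measured
hx=(np.hypot(.5489-.495,.0173-.0319)+np.hypot(.527-.473,.0673-.0531))/4; hy=(np.hypot(.0219,.0846)+np.hypot(.022,.085))/4
def fit(f,pts,th0=.5,verbose=True):
    # pts order: near-right, near-left, far-right, far-left  (board frame -x near, -y right)
    L=np.array([[-hx,-hy,.005],[-hx,hy,.005],[hx,-hy,.005],[hx,hy,.005]])
    def P(q):
        x,y,z,th,ps=q
        Rm=R.from_euler('zy',[ps,th]).as_matrix()
        return BO+(Rb@(np.array([x,y,z])[:,None]+Rm@L.T)).T
    fun=lambda q: (proj(f,P(q))-np.array(pts)).ravel()
    s=least_squares(fun,[-.03,0,.02,th0,0],x_scale=[.01,.01,.01,.1,.1]); q=s.x
    print('cover board x,y,z',q[:3].round(4),'th',q[3].round(3),'yaw',q[4].round(3),'res px',np.abs(s.fun).max().round(2))
    # corners near bottom / far bottom
    Rm=R.from_euler('zy',[q[4],q[3]]).as_matrix()
    for n,l in(('nearbot',[-.036,0,-.005]),('neartop',[-.036,0,.005]),('farbot',[.036,0,-.005])): print(n,(q[:3]+Rm@np.array(l)).round(4))
E
python3 - <<'E'
from fit import *
print(hx,hy)
fit('scene5',[S(340,263),S(468,258),S(342,345),S(472,341)])
fit('scene4',[S(340,272),S(466,267),S(342,345),S(472,341)],.1)
E
```

```text
0.02791954955455986 0.04379738149402437
cover board x,y,z [-0.0375  0.0013  0.0171] th 0.56 yaw -0.002 res px 0.12
nearbot [-0.0706  0.0014  0.032 ]
neartop [-0.0653  0.0014  0.0404]
farbot [-0.0096  0.0013 -0.0063]
cover board x,y,z [-0.0396  0.0009  0.0063] th 0.182 yaw 0.003 res px 0.18
nearbot [-0.0759  0.0008  0.0079]
neartop [-0.0741  0.0008  0.0177]
farbot [-0.0051  0.001  -0.0051]
```

```bash
python3 - <<'E'
import numpy as np
th=np.arange(0.55,1.6,.1);h=3.5;r=70
x=-r*np.cos(th)+(h-10)*np.sin(th);z=r*np.sin(th)+h*np.cos(th)
for t,a,b,X,Z in zip(th[1:],np.diff(x),np.diff(z),x[1:],z[1:]): print(t.round(2),'dx',a.round(1),'dz',b.round(1),'tipx',(X-11.5).round(1),'z',Z.round(1))
E
```

```text
0.65 dx 3.4 dz 5.6 tipx -71.2 z 45.1
0.75 dx 4.0 dz 5.1 tipx -67.1 z 50.3
0.85 dx 4.6 dz 4.6 tipx -62.6 z 54.9
0.95 dx 5.1 dz 4.1 tipx -57.5 z 59.0
1.05 dx 5.5 dz 3.5 tipx -52.0 z 62.5
1.15 dx 5.9 dz 2.9 tipx -46.0 z 65.3
1.25 dx 6.3 dz 2.2 tipx -39.7 z 67.5
1.35 dx 6.6 dz 1.5 tipx -33.2 z 69.1
1.45 dx 6.8 dz 0.8 tipx -26.4 z 69.9
1.55 dx 6.9 dz 0.1 tipx -19.5 z 70.1
```

```bash
python3 -m creep '[[-5.6,0,2.4,0,0,0,55],[-5.1,0,3,0,0,0,55],[-4.6,0,4.6,0,0,0,55]]'; python3 st.py;  python3 - <<'E'
from h import *
snap('scene','scene6')
crop('scene6',150,130,350,280,4,'c8')
E
```

```text
time: 5.75
position: [0.5168, -0.0188, 0.2394]
tool_rot: [0.085, 1.58, -0.084]
ft_force: [-11.7, 0.5, 11.1]
grip_width: 0.632
t 5.75 tcp [ 0.5168 -0.0188  0.2394] tip_board [-0.0607 -0.0037  0.0575] F_board [-11.64  -0.78  11.13] grip 54.9
turn left (tool rv) [-0.    -0.011 -0.   ]
```

View pics/c8.png

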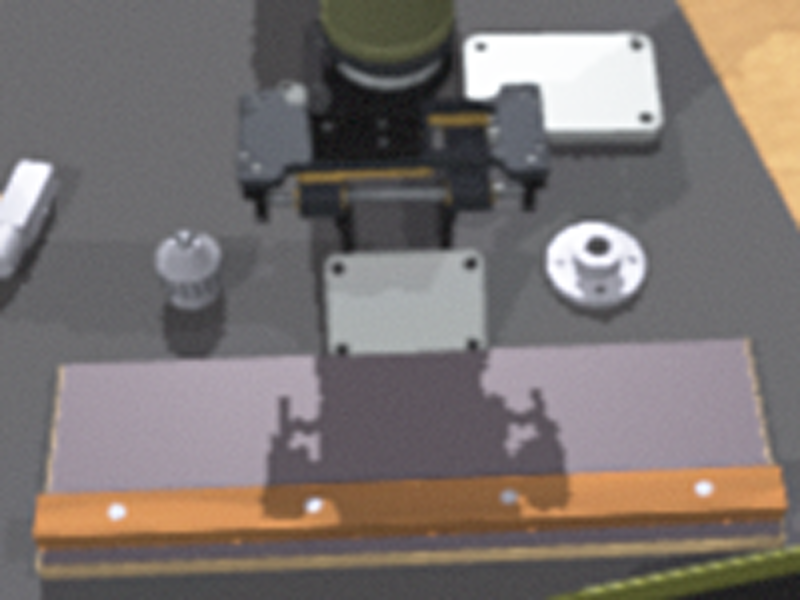

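```bash
python3 -m creep '[[-4.1,0,5.1,0,0,0,55],[-3.5,0,5.5,0,0,0,55],[-3.0,0,5.9,0,0,0,55]]'; python3 st.py;  python3 - <<'E'
from h import *
snap('scene','scene7')
crop('scene7',150,130,350,280,4,'c9')
E
```

```text
time: 6.1
position: [0.5364, -0.0209, 0.2518]
tool_rot: [0.085, 1.569, -0.084]
ft_force: [-1.3, -0.5, 2.1]
grip_width: 0.633
t 6.1 tcp [ 0.5364 -0.0209  0.2518] tip_board [-0.0388 -0.0036  0.0698] F_board [-1.29 -0.61  2.1 ] grip 55.1
turn left (tool rv) [-0.     0.001 -0.001]
```

View pics/c9.png

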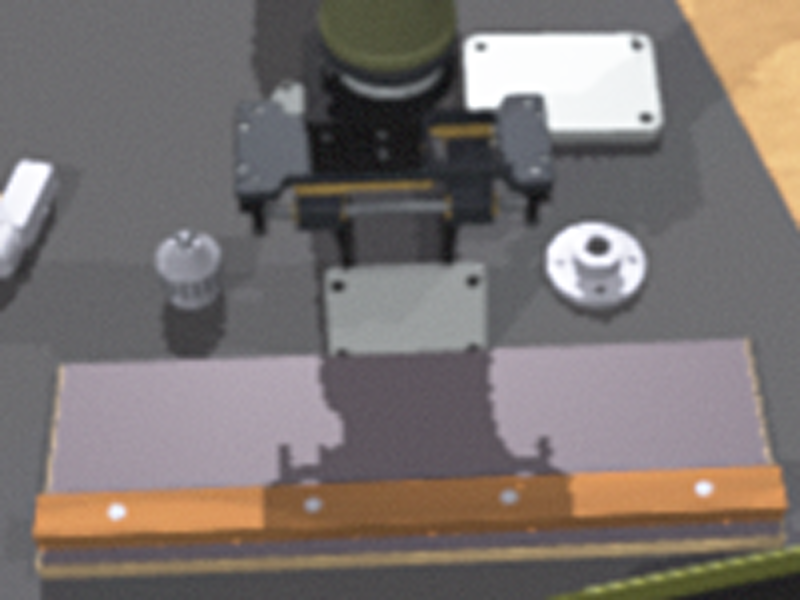

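```bash
python3 - <<'E'
from fit import *
fit('scene7',[S(337,287),S(472,281),S(342,353),S(473,349)],1.1)
fit('scene6',[S(338,269),S(470,264),S(342,350),S(473,345)],.9)
E
```

```text
cover board x,y,z [-0.0125  0.0011  0.0385] th 1.285 yaw 0.004 res px 0.17
nearbot [-0.0275  0.001   0.0716]
neartop [-0.0179  0.001   0.0744]
farbot [-0.0072  0.0013  0.0025]
cover board x,y,z [-0.0244  0.0013  0.0312] th 0.89 yaw 0.003 res px 0.08
nearbot [-0.051   0.0012  0.0561]
neartop [-0.0432  0.0012  0.0624]
farbot [-0.0057  0.0014  0.0001]
```

```bash
python3 -m creep '[[0.5,0,6,0,0,0,55],[0.3,0,5,0,0,0,55]]'; python3 st.py;  python3 - <<'E'
from h import *
snap('scene','scene8')
crop('scene8',150,130,350,280,4,'c10')
E
```

```text
time: 6.35
position: [0.5492, -0.0224, 0.2536]
tool_rot: [0.086, 1.563, -0.084]
ft_force: [-2.8, -0.8, 22.6]
grip_width: 0.633
t 6.35 tcp [ 0.5492 -0.0224  0.2536] tip_board [-0.025  -0.0036  0.0716] F_board [-2.74 -1.07 22.56] grip 55.1
turn left (tool rv) [-0.     0.006 -0.002]
```

View pics/c10.png

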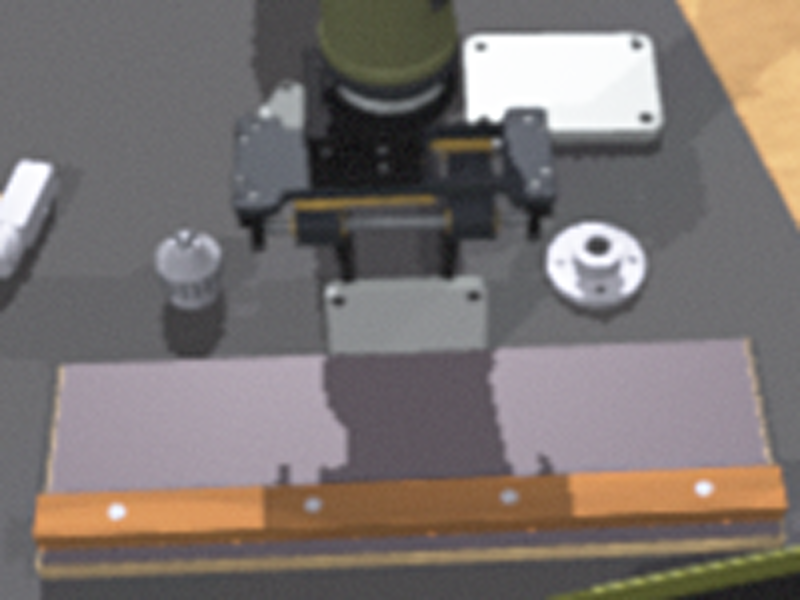

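```bash
python3 -m creep '[[-1.5,0,4,0,0,0,55],[-0.5,0,2.5,0,0,0,55]]'; python3 st.py;  python3 - <<'E'
from h import *
snap('scene','scene9')
crop('scene9',150,130,350,280,4,'c11')
E
```

```text
time: 6.6
position: [0.5553, -0.0229, 0.2543]
tool_rot: [0.085, 1.563, -0.084]
ft_force: [-0.6, -0.1, 10.8]
grip_width: 0.634
t 6.6 tcp [ 0.5553 -0.0229  0.2543] tip_board [-0.0188 -0.0036  0.0723] F_board [-0.55 -0.16 10.81] grip 55.2
turn left (tool rv) [-0.     0.006 -0.001]
```

View pics/c11.png

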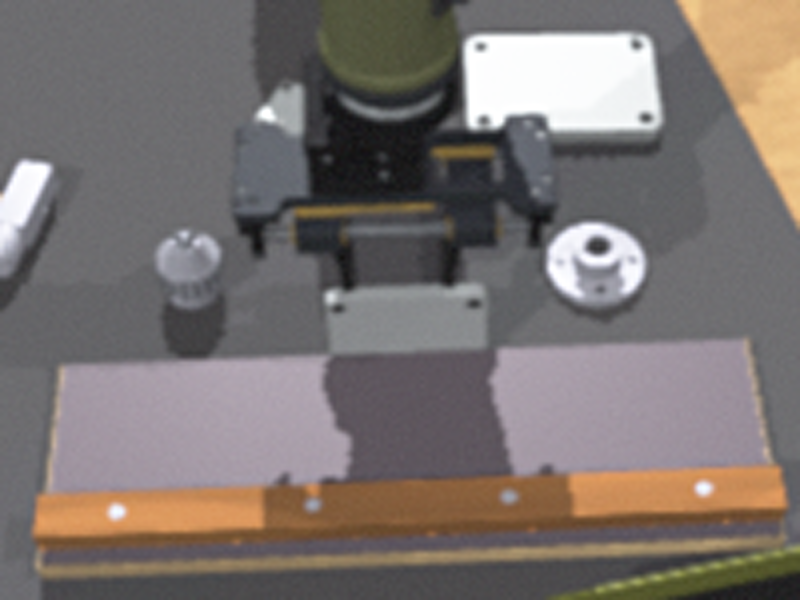

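```bash
python3 - <<'E'
from fit import *
# near holes on smooth face; far-top corner at x=-0.001 touching the board; y centre .0012
for bias in (-.005,0,.003):
  for th in (1.35,1.45,1.57,1.65):
    d=.036+hx
    # smooth-face line: far-top corner (0,10cos th)
    P=np.array([[ -.001-d*np.cos(th), s*hy+.0012, .010*np.cos(th)+d*np.sin(th)+bias] for s in(-1,1)])
    q=proj('scene9',BO+(Rb@P.T).T); print(bias,th,((q-[150,130]+.5)*4-.5).round(0).tolist())
E
```

```text
-0.005 1.35 [[338.0, 294.0], [472.0, 289.0]]
-0.005 1.45 [[338.0, 301.0], [473.0, 296.0]]
-0.005 1.57 [[338.0, 312.0], [474.0, 307.0]]
-0.005 1.65 [[338.0, 319.0], [474.0, 314.0]]
0 1.35 [[338.0, 289.0], [472.0, 284.0]]
0 1.45 [[338.0, 297.0], [473.0, 292.0]]
0 1.57 [[338.0, 307.0], [474.0, 302.0]]
0 1.65 [[338.0, 314.0], [474.0, 309.0]]
0.003 1.35 [[337.0, 286.0], [473.0, 281.0]]
0.003 1.45 [[337.0, 294.0], [473.0, 289.0]]
0.003 1.57 [[338.0, 304.0], [474.0, 299.0]]
0.003 1.65 [[338.0, 312.0], [474.0, 307.0]]
```

```bash
python3 -m creep '[[-2,0,0,0,0,0,55],[-3,0,0,0,0,0,55],[-6,0,0,0,0,0,55]]'; python3 st.py;  python3 - <<'E'
from h import *
snap('scene','scene10')
crop('scene10',150,130,350,280,4,'c12')
E
```

```text
time: 6.95
position: [0.553, -0.0226, 0.2623]
tool_rot: [0.084, 1.571, -0.085]
ft_force: [0.4, 0.5, 0.4]
grip_width: 0.628
t 6.95 tcp [ 0.553  -0.0226  0.2623] tip_board [-0.0225 -0.0038  0.0803] F_board [0.32 0.54 0.42] grip 54.6
turn left (tool rv) [-0.    -0.002  0.   ]
```

View pics/c12.png

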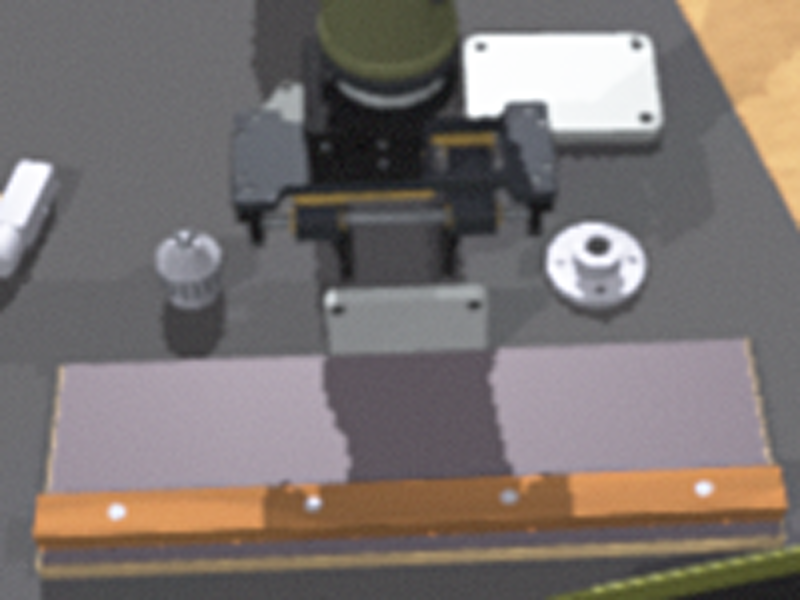

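```bash
python3 -m creep '[[0,0,-8,0,0,0,55],[0,0,-9,0,0,0,55],[10,0,0,0,0,0,55],[12,0,0,0,0,0,55],[0,0,5,0,0,0,55]]'; python3 st.py;python3 -m creep '[[0,0,5,0,0,0,55],[0,0,4,0,0,0,55],[0,0,4,0,0,0,55],[0,0,4,0,0,0,55]]'; python3 st.py;  python3 - <<'E'
from h import *
snap('scene','scene11')
crop('scene11',150,130,350,280,4,'c13')
E
```

```text
time: 7.5
position: [0.5403, -0.0212, 0.2384]
tool_rot: [0.084, 1.573, -0.085]
ft_force: [-1.1, -0.1, 0.2]
grip_width: 0.633
t 7.5 tcp [ 0.5403 -0.0212  0.2384] tip_board [-0.0358 -0.0037  0.0564] F_board [-1.05 -0.23  0.23] grip 55.0
turn left (tool rv) [-0.    -0.004  0.001]
time: 7.9
position: [0.5591, -0.0233, 0.2411]
tool_rot: [0.085, 1.569, -0.085]
ft_force: [-1.3, 0.2, 0.2]
grip_width: 0.632
t 7.9 tcp [ 0.5591 -0.0233  0.2411] tip_board [-0.0161 -0.0038  0.0591] F_board [-1.29  0.1   0.2 ] grip 55.0
turn left (tool rv) [-0.  0.  0.]
```

View pics/c13.png

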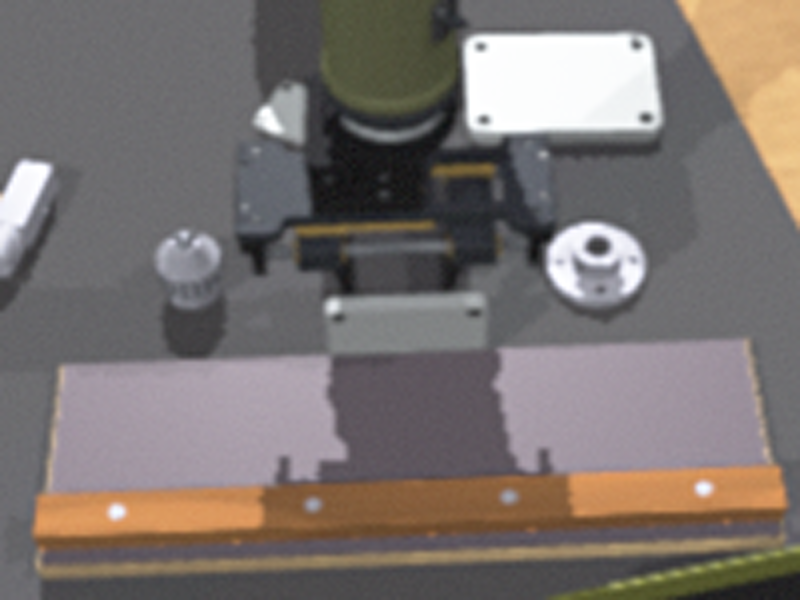

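```bash
python3 -m creep '[[0,0,5,0,0,0,55],[0,0,5,0,0,0,55],[0,0,4,0,0,0,55],[0,0,0,0,0,0,55]]'; python3 st.py;  python3 - <<'E'
from h import *
snap('scene','scene12')
crop('scene12',150,130,350,280,4,'c14')
E
```

```text
time: 8.35
position: [0.573, -0.0248, 0.2409]
tool_rot: [0.084, 1.569, -0.085]
ft_force: [-0.6, -0.3, 1.0]
grip_width: 0.634
t 8.35 tcp [ 0.573  -0.0248  0.2409] tip_board [-0.002  -0.0038  0.0589] F_board [-0.58 -0.4   1.01] grip 55.1
turn left (tool rv) [-0.     0.001  0.   ]
```

View pics/c14.png

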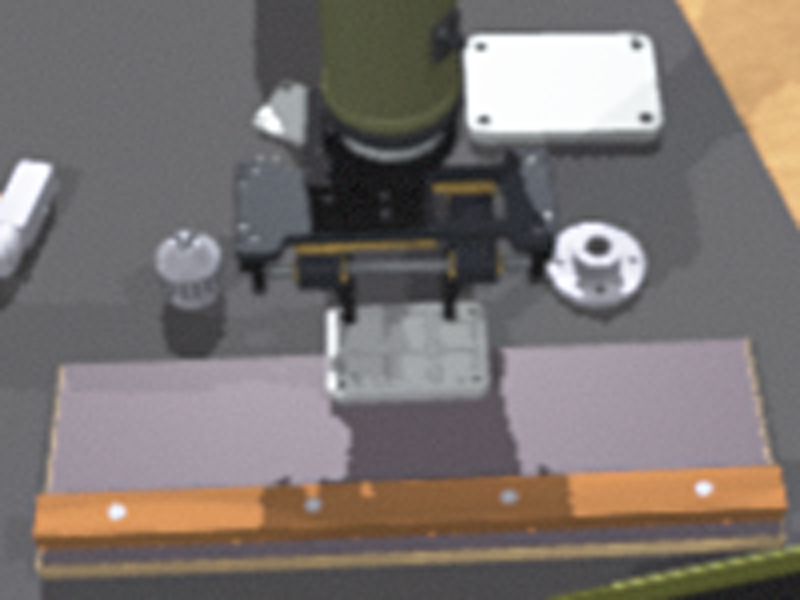

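```bash
python3 -m creep '[[-5,0,-10,0,0,0,55],[-5,0,-15,0,0,0,55],[0,0,-15,0,0,0,55],[0,0,-10,0,0,0,55]]'; python3 st.py;  python3 - <<'E'
from h import *
snap('scene','scene13'); snap('top','top13')
crop('scene13',150,130,350,280,4,'c15');crop('top13',185,105,355,215,4.7,'c16')
E
```

```text
time: 8.8
position: [0.5212, -0.0193, 0.2511]
tool_rot: [0.085, 1.57, -0.084]
ft_force: [0.3, 0.1, -0.0]
grip_width: 0.631
t 8.8 tcp [ 0.5212 -0.0193  0.2511] tip_board [-0.0543 -0.0037  0.0691] F_board [ 0.25  0.15 -0.02] grip 54.9
turn left (tool rv) [-0.    -0.001 -0.001]
```

View pics/c15.png

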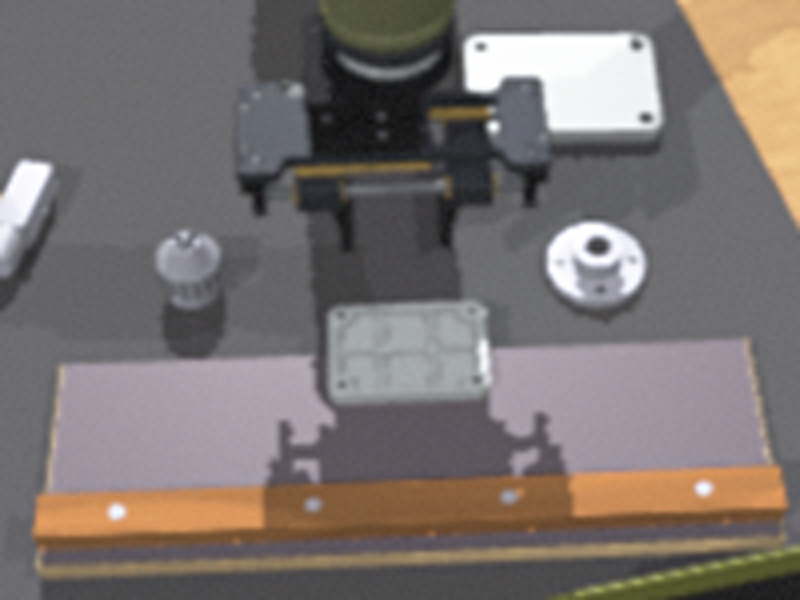

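View pics/c16.png

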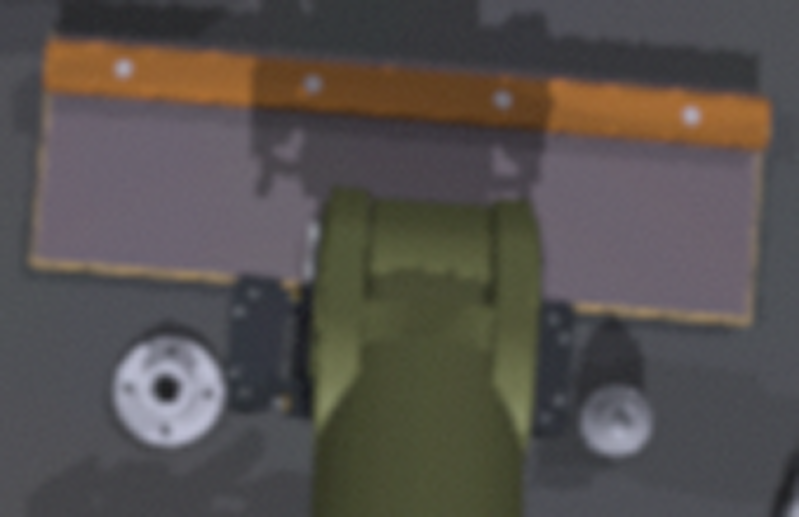

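```bash
python3 - <<'E'
from fit import *
fit('scene13',[S(341,314),S(472,310),S(342,384),S(474,379)],0.)
for q in((341,314),(472,310),(342,384),(474,379)): print((Rb.T@(atz('scene13',S(*q),.026)-BO)).round(4))
E
```

```text
cover board x,y,z [-0.0007  0.0013  0.0126] th 0.015 yaw -0.008 res px 0.27
nearbot [-0.0368  0.0016  0.0081]
neartop [-0.0366  0.0016  0.0181]
farbot [0.0352 0.001  0.0071]
[-0.0231 -0.0423  0.026 ]
[-0.0223  0.0456  0.026 ]
[ 0.0331 -0.042   0.026 ]
[0.0331 0.0438 0.026 ]
```

```bash
python3 -m creep '[[10,5,-4,0,0,0,55],[15,0,0,0,0,0,55],[15,0,0,0,0,0,55],[9,0,0,0,0,0,55],[0,0,0,0,0,0,55]]'; python3 st.py; python3 -m creep '[[0,0,6,0,0,0,55],[0,0,6,0,0,0,55],[0,0,6,0,0,0,55],[0,0,6,0,0,0,55],[0,0,4,0,0,0,55]]'; python3 st.py;  python3 - <<'E'
from h import *
snap('scene','scene14')
crop('scene14',150,130,350,280,4,'c17')
E
```

```text
time: 9.4
position: [0.5186, -0.0137, 0.2002]
tool_rot: [0.084, 1.572, -0.085]
ft_force: [-0.6, -0.3, -0.4]
grip_width: 0.633
t 9.4 tcp [ 0.5186 -0.0137  0.2002] tip_board [-0.0579  0.0012  0.0182] F_board [-0.52 -0.35 -0.42] grip 55.1
turn left (tool rv) [-0.    -0.003  0.001]
time: 9.9
position: [0.5478, -0.017, 0.2021]
tool_rot: [0.085, 1.569, -0.085]
ft_force: [-2.1, 0.9, 0.4]
grip_width: 0.627
t 9.9 tcp [ 0.5478 -0.017   0.2021] tip_board [-0.0279  0.0013  0.0201] F_board [-2.19  0.63  0.35] grip 54.5
turn left (tool rv) [-0.  0. -0.]
```

View pics/c17.png

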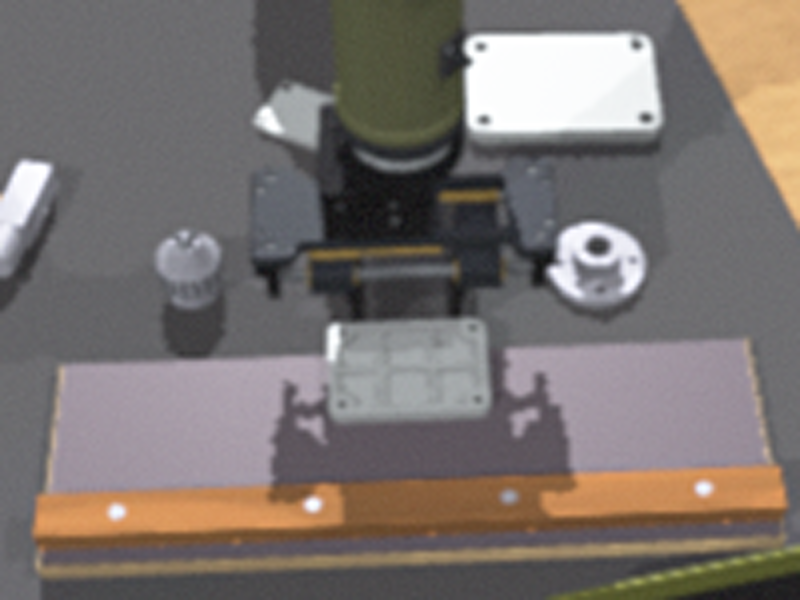

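```bash
python3 -m creep '[[0,0,8,0,0,0,55],[0,0,8,0,0,0,55],[0,0,8,0,0,0,55],[0,0,8,0,0,0,55],[0,0,7,0,0,0,55]]'; python3 -m creep '[[0,0,5,0,0,0,55],[0,0,3,0,0,0,55],[0,0,2,0,0,0,55],[0,0,0,0,0,0,55]]';python3 st.py;  python3 - <<'E'
from h import *
snap('scene','scene15')
crop('scene15',150,130,350,280,4,'c18')
E
```

```text
time: 10.45
position: [0.5867, -0.0212, 0.2018]
tool_rot: [0.085, 1.569, -0.085]
ft_force: [-1.1, -0.4, 0.6]
grip_width: 0.633
time: 10.85
position: [0.596, -0.0223, 0.2019]
tool_rot: [0.085, 1.569, -0.085]
ft_force: [0.1, 0.1, -0.2]
grip_width: 0.63
t 10.85 tcp [ 0.596  -0.0223  0.2019] tip_board [0.0206 0.0012 0.0199] F_board [ 0.09  0.1  -0.16] grip 54.8
turn left (tool rv) [-0.  0.  0.]
```

View pics/c18.png

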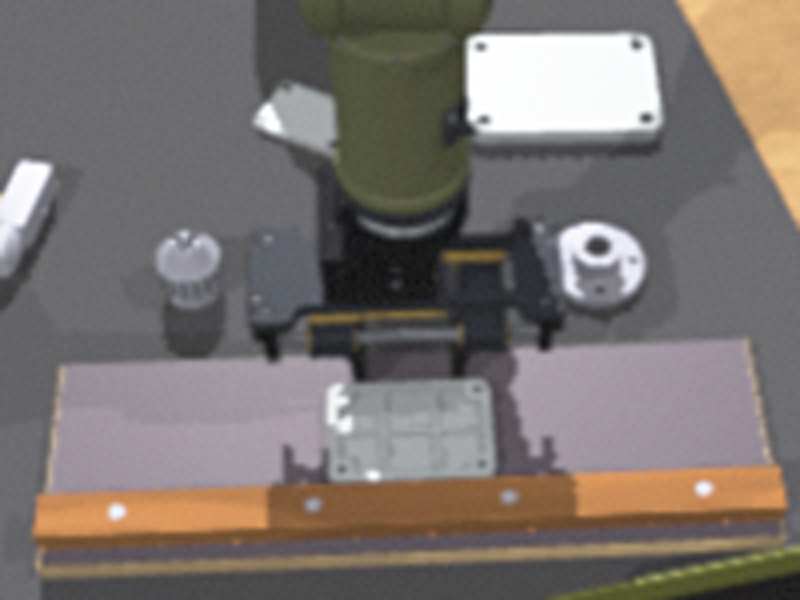

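```bash
python3 -m creep '[[0,0,3,0,0,0,55],[0,0,2,0,0,0,55],[0,0,0,0,0,0,55]]';python3 st.py; python3 -m creep '[[0,0,1.5,0,0,0,55],[0,0,1,0,0,0,55],[0,0,0,0,0,0,55]]';python3 st.py
```

```text
time: 11.2
position: [0.6011, -0.0227, 0.2019]
tool_rot: [0.085, 1.569, -0.085]
ft_force: [0.5, -0.5, 0.2]
grip_width: 0.629
t 11.2 tcp [ 0.6011 -0.0227  0.2019] tip_board [0.0257 0.0014 0.0199] F_board [ 0.54 -0.45  0.18] grip 54.7
turn left (tool rv) [-0.     0.001 -0.   ]
time: 11.5
position: [0.6025, -0.023, 0.2016]
tool_rot: [0.085, 1.572, -0.084]
ft_force: [-6.2, 0.4, 3.5]
grip_width: 0.63
t 11.5 tcp [ 0.6025 -0.023   0.2016] tip_board [0.0266 0.0013 0.0196] F_board [-6.25 -0.31  3.49] grip 54.8
turn left (tool rv) [-0.    -0.003 -0.   ]
```

Contact with the strip came at tip x = 26.6 mm, as expected. I'll press once more to square the cover, then back off and look.

```bash
python3 -m creep '[[0,0,2,0,0,0,55],[0,0,0,0,0,0,55],[0,0,-3,0,0,0,55],[0,0,-5,0,0,0,55],[0,0,-10,0,0,0,55]]';python3 st.py; python3 -m creep '[[-30,0,-15,0,0,0,55],[-40,0,-25,0,0,0,55],[-40,0,-30,0,0,0,55],[-40,0,-30,0,0,0,55],[-20,0,-30,0,0,0,55]]'; python3 -m creep '[[-20,40,0,0,0,0,55],[0,45,0,0,0,0,55],[0,45,0,0,0,0,55],[0,45,0,0,0,0,55],[0,40,0,0,0,0,55]]'; python3 st.py; python3 - <<'E'
from h import *
snap('scene','scene16'); snap('top','top16')
crop('scene16',150,130,350,280,4,'c19');crop('top16',185,105,355,215,4.7,'c20')
E
```

```text
time: 12.0
position: [0.5878, -0.0214, 0.2022]
tool_rot: [0.084, 1.567, -0.085]
ft_force: [0.1, -0.3, 0.0]
grip_width: 0.633
t 12.0 tcp [ 0.5878 -0.0214  0.2022] tip_board [0.0127 0.0012 0.0202] F_board [ 0.17 -0.3   0.02] grip 55.0
turn left (tool rv) [-0.     0.003  0.   ]
time: 12.5
position: [0.4574, -0.0077, 0.3751]
tool_rot: [0.087, 1.563, -0.083]
ft_force: [-0.5, 0.6, -0.4]
grip_width: 0.633
time: 13.0
position: [0.4807, 0.2085, 0.3921]
tool_rot: [0.085, 1.568, -0.083]
ft_force: [0.2, -0.1, -0.7]
grip_width: 0.631
t 13.0 tcp [0.4807 0.2085 0.3921] tip_board [-0.1187  0.2186  0.2101] F_board [ 0.2  -0.04 -0.71] grip 54.9
turn left (tool rv) [ 0.001  0.001 -0.002]
```

View pics/c19.png

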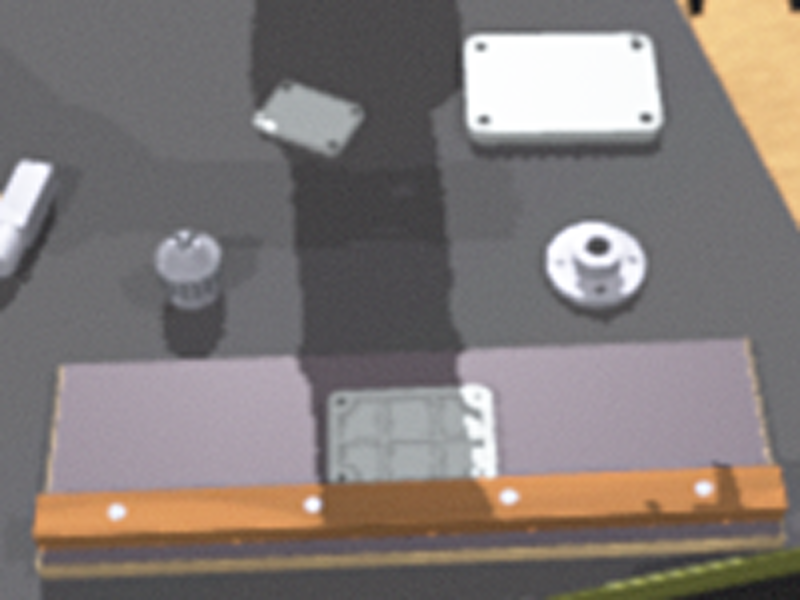

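View pics/c20.png

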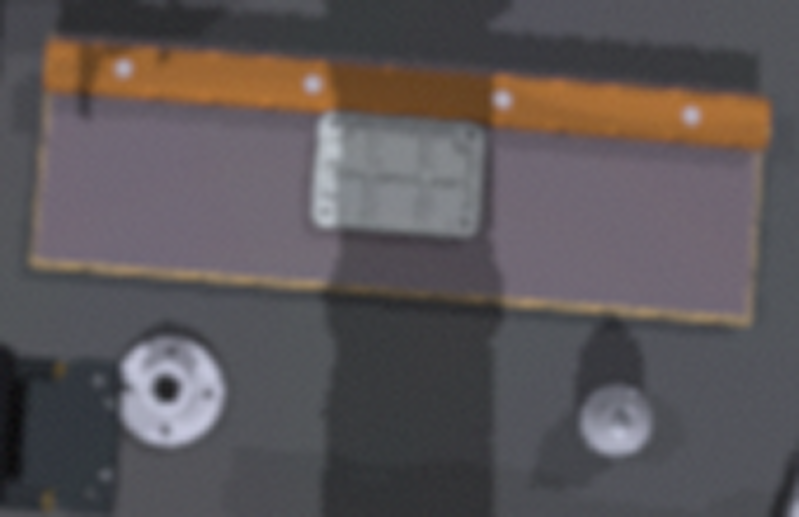

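```bash
python3 - <<'E'
from fit import *
T=lambda x,y:((x+.5)/4.7-.5+185,(y+.5)/4.7-.5+105)
B=lambda p:(Rb.T@(p-BO)).round(4)
for q in((318,226),(470,237),(325,112),(483,124)): print('cover corner',B(atz('top16',T(*q),.026)))
print('front edge',B(atz('top16',T(32,265),.016)),B(atz('top16',T(750,323),.016)))
for q in((342,401),(475,397),(341,477)): print('scene hole',B(atz('scene16',S(*q),.026)))
print('scene front edge',B(atz('scene16',S(748,341),.016)),B(atz('scene16',S(62,366),.016)))
print(monitor.get_state()['ft_force'])
E
```

```text
cover corner [0.0353 0.0494 0.026 ]
cover corner [ 0.0362 -0.0469  0.026 ]
cover corner [0.1085 0.0509 0.026 ]
cover corner [ 0.1091 -0.0497  0.026 ]
front edge [-0.0027  0.2291  0.016 ] [-0.0023 -0.2299  0.016 ]
scene hole [ 0.0462 -0.0421  0.026 ]
scene hole [0.0471 0.0436 0.026 ]
scene hole [ 0.1024 -0.0432  0.026 ]
scene front edge [0.0048 0.2295 0.016 ] [ 0.0039 -0.2284  0.016 ]
[ 0.02796593  0.31820975 -0.00394425]
```

```bash
python3 -c "
from bench import ctrl; print(ctrl.close_job())"
```

```text
the job is handed in; nothing more can be done
None
```

I tipped the cover over onto the felt and pushed it back against the rear strip, then handed the job in at about 13 s. `close_job()` gives no verdict, so the result below rests on my own checks.

**What I did:** With two spread fingertips I pushed the cover square against the board's front edge. I raised its near side by pressing on it until the cover stood upright on its foot; it stayed standing after I lifted the fingers off. Then I pushed its hollow face from behind, and it fell over onto the felt, hollow side up. I slid it back until the force rose to about 6 N at the strip, pressed once more to square it, and backed the arm well clear.

**Last checks:**
- **Position:** the cover's centre lies about 70 to 75 mm behind the front edge (target 68 to 78 mm). The top camera gives 75 mm and the scene camera 70 mm. They disagree by about 4 mm, roughly twice the stated 2 mm calibration, but both are inside the window.
- **Alignment:** its long side is parallel to the strip to about 0.01 rad. It is near the middle of the board's length, wholly on the felt, with the ribs up.
- **Other things:** the flange and the chuck look unmoved in the last pictures. I didn't re-measure the hammer, screwdriver or caliper, but the arm stayed well away from them.
- **Force:** the wrist force stayed below about 23 N in the readings after each step.

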